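# Switch the grinding-ball sorter to the empty tray

### The arm

A 6-joint arm with a two-finger parallel gripper is mounted at the origin on the work surface. World frame = base frame: x ahead of the robot, y to its left, z up, the work surface at z = 0. Lengths are in m, angles in rad, forces in N, time in s.
With the tool pointing down it reaches from about 0.425 to 0.925 m from the base axis. Payload 12.5 kg.
Tool frame: the origin (TCP) lies at the very end of the fingers, on their centre line; the grasp point (between the pads) lies grip_point_offset behind it (grip_point_offset is the distance from the TCP to the grasp point, in m); z points along the fingers, y is the line along which they close (so a half turn about z gives the same grasp; the last joint's range is limited). The gripper opens to 85 mm and grips with 20 to 120 N. Pads are 22 mm wide; open, the fingers measure 114 mm over their backs; the gripper's body (76 mm by 85 mm) begins 54 mm behind the grasp point. The pads swing forward as they close: fully open they stand 13 mm farther back than shut.
Start: joints at [0.998, 0.491, 1.559, -0, 1.092, -0.106], TCP at [0.281, 0.558, 0.231] pointing down, gripper open.
Joint ranges: [-3.1, 3.1], [-0.84, 2.19], [0.05, 2.79], [-1.13, 4.28], [0.06, 2.93], [-2.69, 2.69]. Speed limits (rad/s): [2.22, 2.22, 2.79, 3.14, 3.14, 3.14].

### API

Orientations are given as a rotation vector (axis times angle).
In Python, from rig import * gives the robot as it stands.
- The arm moves only by the tool move_arm, never from a script. Its argument "commands" is a list of rows, each a list of 2 entries, a list of its own where there are three numbers: the shift along the tool's x, y, z in cm, then the turn about the tool's z in degrees. A call has 1 to 5 rows; each row is the pose to reach, as a shift and turn from the pose commanded when the call began, along the tool's axes at that moment; what a row does not reach only later rows make up. A row lasts 1/12 s, in which the tool goes at most 41.7 mm and 7.16 degrees, less where a joint would pass 70% of its speed; a pose out of reach is approached as far as the arm can. A call with a gripper value outside its range is refused whole. "jaw" is the opening, from -1 (shut) to 1 (fully open), set as the call begins (left out, the last holds). The fingers move at their own pace and stop on an object; "grip_force" is the grip in N (left out, the last holds). Time passes only in rows, so rows that repeat a pose let the fingers close. It gives the time, the measured TCP pose, the force, the opening and the grip force at its end, in the units of the state.
- observe(): the state, without advancing time (a new reading comes with each control period).
- grab_frame(name): name is "side" or "top" or "wrist"; returns a dict with "color" (384x512x3 uint8, red, green, blue), "K" (3x3 intrinsics, pixels), "position" and "rotation" of the camera in the world. Camera axes: x right, y up, looking along -z (the intrinsics and any distortion apply to the point x, -y, -z); pixel columns grow to the right and rows downward; lengths in m; the calibration is good to about 2 mm. A picture is of the moment at which its call begins. There is no depth.
- sign_off(): hands the job in; it is judged then, once.
The state is a dict: "time_s": time; "joints": joint angles; "qvel": joint speeds; "joint_efforts": joint torques, N m; "ee_pos": TCP position; "tool_rot": TCP orientation; "force": force on the tool from outside, world axes, zero at the start; "torque": the same for the moment, N m; "width": finger opening in m; "finger_force": force on a finger pad.
Only numpy, scipy, OpenCV 4.12 (cv2) and the standard library are available. Lean on these libraries where they do the work, as an engineer would, in place of code of your own. Each camera call takes 0.05 s, during which the arm holds its last target. There are 200 camera calls.

### The job

On the sorter for the sample mill's steel grinding balls, the seesaw gate now tips down to the robot's left, towards the tray that already holds two balls. Without picking anything up, press the raised right wing of the gate with the fingertips so that it rocks over its pivot and tips right, then push the waiting ball along its lane onto the gate so that it rolls down the right chute into the empty tray. Leave the gate tipped right, and do not disturb the two balls in the left tray, the stack of dishes or the small bottle.

Things in the scene. Friction and masses are not known exactly. Their poses are not given: they have to be found in the camera images.
- sorter: Bench-top sorter for steel balls, fixed, 520 mm wide. Origin on the bench under the middle of the seesaw gate; x along the feed lane away from the robot, y left, z up; points below are in this frame. The gate lies between clear plastic rails 4 mm thick at x = -52 and +60 mm, tops at z = 88 mm; the near rail has a 44 mm gap where the lane comes through.
- lane_end (a point): Far end of the feed lane, middle of its floor: x = -46, y = 0, z = 79 mm. The lane is an open-topped aluminium channel running from here 155 mm back towards the robot (-x), inner width 32 mm, walls 4 mm thick and only 7 mm high, open at both ends.
- right_tray (a point): Middle of the floor of the empty white tray on the right: x = 4, y = -208, z = 15 mm. Each tray is 108 (x) by 96 mm (y) inside, wall tops at z = 60 mm, floor falling gently outwards. A chute leads down to it from the gate, z = 42 mm at y = -100 to z = 24 mm at y = -160. The left tray and chute mirror it.
- gate (a joint): Tilt of the seesaw gate, rad: +0.3 tipped down left (+y; the start), -0.3 tipped down right (-y); stops at both. Steel plate 100 (x, -44 to 56) by 190 (y) by 4 mm on a level pivot along x at y = 0, z = 55 mm; top face 20 mm above the pivot. Top-heavy: past level it falls to the other stop by itself and stays. Under 1 N at a wing moves it.
- right_wing (a point): Point on the gate's top face, midway across it, 70 mm to the right (-y) of the middle: a good place to press. About 95 mm above the bench while the gate tips left and 53 mm when it tips right.
- left_wing (a point): The same point on the left wing (+y), 70 mm from the middle.
- ball: The waiting ball: dark steel grinding ball, 28 mm diameter, about 90 g, resting on the feed lane's level floor, 35 to 90 mm before the lane's far end. Origin at its centre, 93 mm above the bench; it turns as it rolls. A light push from behind sets it rolling, and it rolls on freely. Once past the lane's end it rolls off the gate to the side that is down.
- ball_a: One of the two like balls lying in the left tray, near the end wall. Origin at its centre. Not to be disturbed.
- ball_b: The other ball in the left tray, beside ball_a, also near the end wall. Origin at its centre. Not to be disturbed.
- dishes: Stack of four small culture dishes with black lids, 60 mm diameter, 58 mm high, standing on the bench left of the lane. Origin at the centre of its underside. Not to be disturbed.
- bottle: Small white reagent bottle, 38 mm diameter, 75 mm high, standing on the bench right of the lane. Origin at the centre of its underside. Not to be disturbed.
Things that resemble listed ones, but are neither listed nor needed, are in the scene too. Leave any green or purple look-alike of the ball alone.

How it is judged:
On the way, in this order (a step that is already met when the one before it is completed fails the run):
1. the gate has been rocked over and rests tipped right while the ball still waits in the lane (value of joint gate below -0.25 rad and x of ball in the frame of sorter below -0.065 m), for 0.2 s.
2. the ball has come along the lane onto the gate (x of ball in the frame of sorter above -0.055 m and y of ball in the frame of sorter between -0.09 and 0.05 m).
3. the ball lies in the right tray (y of ball in the frame of sorter below -0.165 m and z of ball in the frame of sorter below 0.045 m), for 0.2 s.
At the end, for the whole second after the job is handed in: The gate rests tipped right (joint below -0.25 rad), the ball lies at rest on the floor of the right tray, and the two other balls are still in the left tray (all of step 3 and value of joint gate below -0.25 rad and y of ball in the frame of sorter above -0.256 m and x of ball in the frame of sorter between -0.05 and 0.058 m and linear speed of ball below 0.05 m/s and y of each of ball_a, ball_b in the frame of sorter above 0.165 m); the robot touches nothing.
It fails at once if the waiting ball is lifted (more than 15 mm above its place in the lane) (z of ball in the frame of sorter above 0.108 m).
It fails at once if the waiting ball goes down the left chute (y of ball in the frame of sorter above 0.09 m).
It fails at once if a ball in the left tray is disturbed (moved over 15 mm) (distance of any of ball_a, ball_b from where it was at the start of the episode above 0.015 m).
It fails at once if the stack of dishes or the bottle is disturbed (moved over 15 mm or tipped) (distance of any of dishes, bottle from where it was at the start of the episode above 0.015 m or angle between any of dishes, bottle's own z axis and vertical above 0.3 rad).
It also fails if it takes over 40 s, if anything falls off the work surface, if the arm or the gripper's body presses on something with over 40 N, if the wrist force passes 120 N, or if a joint passes its speed limit or range.

## Working session

There is one attempt and no reset: what is moved stays moved. The work goes in short steps, Python scripts to look and compute and a tool call to move; the robot and the scene stay as the last step left them, time stands still between calls to the robot, and variables do not carry over. Pictures are saved under pics/ and viewed, at most 10 in all, crops included, and the job is handed in when it is done.

Besides the shell and the picture viewer there is one more tool, called after "Emit:" as name(argument=value, ...), one argument or row to a line, values as JSON. move_arm: Moves the arm, as the interface text tells. Its arguments: {"type":"object","properties":{"commands":{"type":"array","items":{"type":"array"}},"jaw":{"type":"number"},"grip_force":{"type":"number"}},"required":["commands"]}

```bash
mkdir -p pics; python3 - <<'E'
from rig import *
import cv2,pickle
fs={}
for n in("top","side"):
    f=grab_frame(n);fs[n]=f
    cv2.imwrite(f"pics/{n}0.png",cv2.resize(f["color"][...,::-1],(800,600),interpolation=cv2.INTER_CUBIC))
    print(n,f["K"].tolist(),f["position"],f["rotation"],[k for k in f])
pickle.dump(fs,open("fs.pkl","wb"))
print(observe())
E
```

```text
top [[349.0146440069259, 0.0, 253.92954578653217], [0.0, 349.0146440069259, 193.50769092861344], [0.0, 0.0, 1.0]] [0.44766902 0.02539942 0.97893722] [ 0.11431114 -0.09067501 -1.57416107] ['color', 'K', 'position', 'rotation']
side [[454.796865749276, 0.0, 257.0653759107208], [0.0, 454.796865749276, 187.79324580605075], [0.0, 0.0, 1.0]] [ 0.07255159 -0.43669503  0.62517985] [ 0.84890313 -0.38191731 -0.7401063 ] ['color', 'K', 'position', 'rotation']
{'time_s': 0.1, 'joints': array([ 9.98443946e-01,  4.91499135e-01,  1.55937985e+00, -6.23663551e-07,
        1.09170947e+00, -1.05559329e-01]), 'qvel': array([ 0.00133396, -0.00281282, -0.00106007, -0.00043539,  0.00118934,
       -0.00103472]), 'joint_efforts': array([ 2.29365913e-03, -6.19446087e+01, -2.62025088e+01, -3.63557649e-05,
        2.88329611e-03, -3.71877854e-05]), 'ee_pos': array([0.28111555, 0.55799049, 0.23078925]), 'tool_rot': array([-7.26520891e-01, -3.05609106e+00,  1.47534052e-03]), 'force': array([-0.2555351 ,  0.06500155, -0.56235033]), 'torque': array([-0.04681998, -0.04080314, -0.05539682]), 'finger_force': 0.0, 'width': 0.08526240155401367}
```

View pics/top0.png

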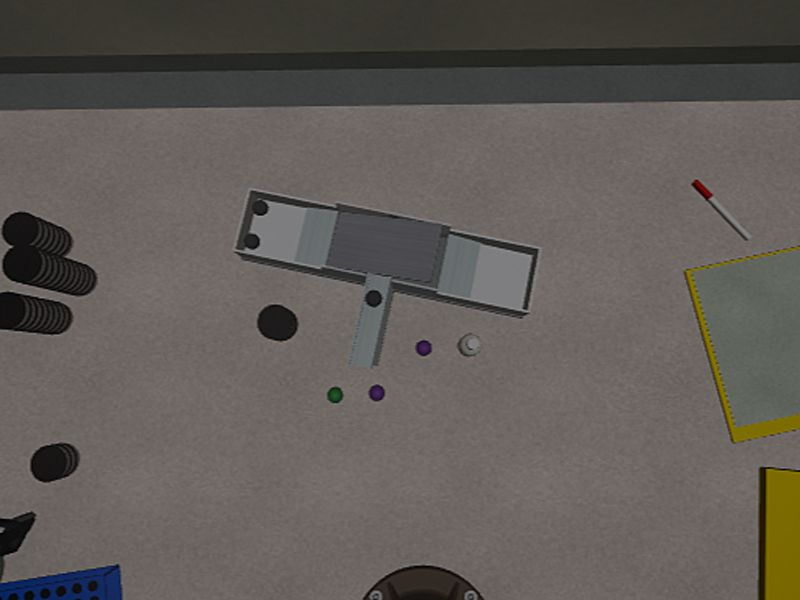

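View pics/side0.png

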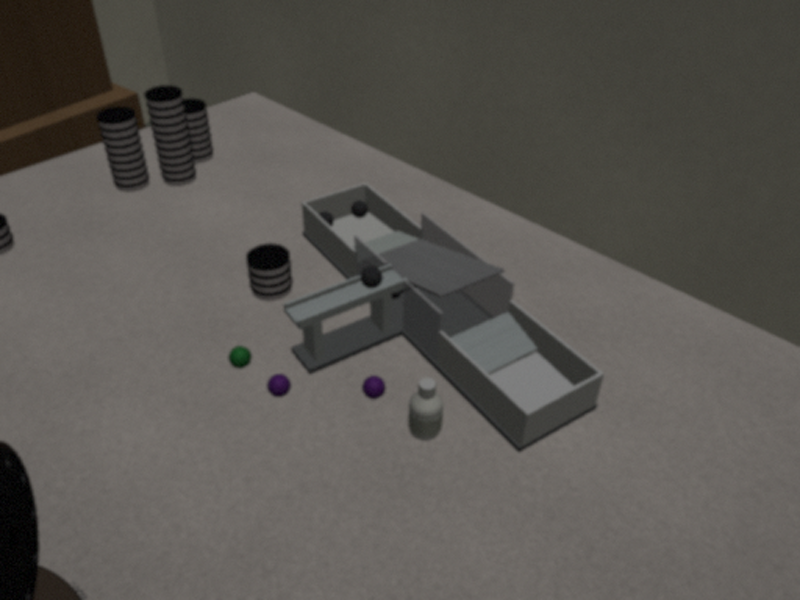

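The top view shows the dark ball on the lane at (374,298). The green look-alike is at (335,395), and the purple ones are at (377,393) and (424,348). Only the dark ball in the lane fits the description. I'll confirm it and the sorter corners in an enlarged crop.

```bash
python3 - <<'E'
import pickle,cv2
f=pickle.load(open("fs.pkl","rb"))["top"]["color"][...,::-1]
c=f[110:245,145:355]  # 210x135
c=cv2.convertScaleAbs(c,alpha=1.5)
cv2.imwrite("pics/topc.png",cv2.resize(c,None,fx=3.8,fy=3.8,interpolation=cv2.INTER_CUBIC))
E
```

```text
(no output)
```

View pics/topc.png

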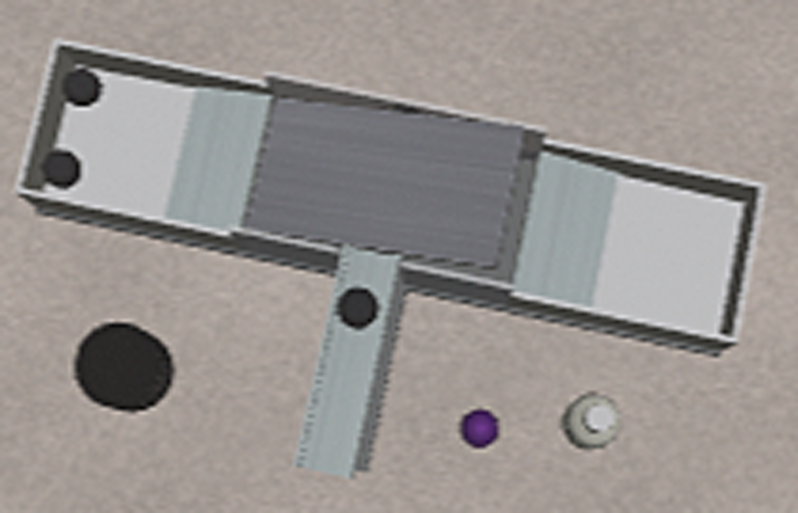

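The crop confirms the dark ball in the lane at (357,307). The tray's outer corners are at (57,42), (20,192), (763,186) and (737,341), and the lane's near end is at (297,468)–(355,477).

```bash
cat >h.py <<'E'
import numpy as np,pickle
from scipy.spatial.transform import Rotation as R
from scipy.optimize import least_squares
def proj(f,P):
    r=np.array(f["rotation"]); r=R.from_rotvec(r).as_matrix() if r.shape==(3,) else r
    p=(np.atleast_2d(P)-f["position"])@r
    q=np.c_[p[:,0],-p[:,1],-p[:,2]]@np.array(f["K"]).T
    return q[:,:2]/q[:,2:]
def solve(f,px,z):
    return least_squares(lambda a:(proj(f,[a[0],a[1],z])[0]-px),[.5,0]).x
def S2W(s,P):
    P=np.atleast_2d(P)/1000
    c,n=np.cos(s[2]),np.sin(s[2])
    return np.c_[s[0]+c*P[:,0]-n*P[:,1],s[1]+n*P[:,0]+c*P[:,1],P[:,2]]
def W2S(s,p):
    d=np.array(p)[:2]-s[:2];c,n=np.cos(s[2]),np.sin(s[2])
    return 1000*np.array([c*d[0]+n*d[1],-n*d[0]+c*d[1]])
E
python3 - <<'E'
from h import *
fs=pickle.load(open("fs.pkl","rb"));f=fs["top"];g=fs["side"]
cp=lambda u,v:np.array([145+(u+.5)/3.8-.5,110+(v+.5)/3.8-.5])
L=np.array([[62,260,60],[-54,260,60],[62,-260,60],[-54,-260,60],[-201,20,86],[-201,-20,86]])
px=np.array([cp(*a) for a in[(57,42),(20,192),(763,186),(737,341),(297,468),(355,477)]])
s2=np.array([[365,186],[303,206],[601,375],[522,415]])*.64
def res(s,side=0):
    r=(proj(f,S2W(s,L))-px).ravel()
    if side: r=np.r_[r,(proj(g,S2W(s,L[:4]))-s2).ravel()]
    return r
for k in(0,1):
    q=least_squares(lambda s:res(s,k),[.55,0,-.2]);print(q.x,q.fun.round(1))
s=q.x;np.save("s.npy",s)
for n,uv,z in[("ball",(357,307),.093),("dishes",(124,366),.058),("bottle",(599,419),.075),("purple",(480,428),.014)]:
    w=solve(f,cp(*uv),z);print(n,w,W2S(s,w))
w=solve(g,np.array([371,276])*.64,.093);print("ball side",w,W2S(s,w))
for n,P in dict(wing=[6,-70,95],wing2=[6,-70,53],laneend=[-46,0,79],lane0=[-201,0,79]).items():print(n,S2W(s,P))
E
```

```text
[ 0.65753552  0.05683811 -0.21380648] [-0.4 -0.7 -1.   0.4  1.3 -0.7  0.5  0.6 -0.3 -0.3 -0.2  0.6]
[ 0.65451855  0.05832559 -0.22142095] [-0.6 -0.2 -1.6  0.8  0.9  1.1 -0.3  2.4 -1.4  0.7 -1.4  1.7  0.9 -2.4
 -0.7 -2.8  1.9 -0.5  3.1  0.3]
ball [0.57216694 0.0778012 ] [-84.61825954   0.91440186]
dishes [0.5365499  0.24295157] [-155.63544527  154.21077537]
bottle [ 0.4967238 -0.0857197] [-122.30774195 -175.18289542]
purple [ 0.49400329 -0.0069103 ] [-142.26964783  -98.89497763]
ball side [0.56966583 0.07937822] [-87.40464601   1.9036392 ]
wing [[ 0.64499894 -0.01128315  0.095     ]]
wing2 [[ 0.64499894 -0.01128315  0.053     ]]
laneend [[0.60964157 0.06842793 0.079     ]]
lane0 [[0.45842569 0.10246843 0.079     ]]
```

Emit:
move_arm(
  commands=[
    [[-3.4,-2.0,0],-5],
    [[-6.8,-4.0,0],-10],
    [[-10.2,-6.0,0],-14.5],
    [[-13.6,-8.0,0],-14.5],
    [[-17.0,-10.0,0],-14.5],
  ],
  jaw=-1,
  grip_force=20,
)

```text
time_s: 0.52
ee_pos: [0.3885, 0.3907, 0.2311]
tool_rot: [-0.333, -3.124, 0.0]
force: [0.9, 0.3, 0.1]
width: 0.0256
finger_force: 0.0
```

```bash
cat >go.py <<'E'
import sys
from h import *
from rig import *
s=np.array([.6568,.0572,-.2155]);np.save("s.npy",s)
o=observe();r=R.from_rotvec(o["tool_rot"]).as_matrix()
print("t",o["time_s"],"tcp",o["ee_pos"].round(4),"sorter",W2S(s,o["ee_pos"]).round(1),"F",o["force"].round(1),"w",o["width"])
a=np.degrees(np.arctan2(r[1,0],r[0,0]));print("tool x yaw",a,"turn",-(180+np.degrees(s[2])-a))
P=[float(v) for v in sys.argv[1:4]]
print("shift cm",((S2W(s,P)[0]-o["ee_pos"])@r*100).round(2))
E
python3 go.py 6 -70 150
```

```text
t 0.5167 tcp [0.3885 0.3907 0.2311] sorter [-333.4  268.4] F [0.9 0.3 0.1] w 0.02564377655879228
tool x yaw 167.8145062122972 turn 0.16174669736645342
shift cm [-33.85 -33.93   8.11]
```

Emit:
move_arm(
  commands=[
    [[-2.8,-2.8,0],0],
    [[-5.6,-5.6,0],0],
    [[-8.4,-8.4,0],0],
    [[-11.2,-11.2,0],0],
    [[-14.0,-14.0,0],0],
  ],
)

```text
time_s: 0.93
ee_pos: [0.4958, 0.224, 0.2312]
tool_rot: [-0.335, -3.123, 0.0]
force: [1.2, 0.7, -0.2]
width: 0.0005
finger_force: 0.0
```

Emit:
move_arm(
  commands=[
    [[-2.8,-2.8,0.5],0],
    [[-5.6,-5.6,1],0],
    [[-8.4,-8.4,2],0],
    [[-11.2,-11.2,3],0],
    [[-14.0,-14.0,4],0],
  ],
)

```text
time_s: 1.35
ee_pos: [0.603, 0.0574, 0.1907]
tool_rot: [-0.335, -3.123, -0.0]
force: [0.9, -0.4, -0.4]
width: -0.0001
finger_force: 0.0
```

```bash
python3 go.py 6 -70 130
```

```text
t 1.35 tcp [0.603  0.0574 0.1907] sorter [-52.6 -11.3] F [ 0.9 -0.4 -0.4] w -0.00012948301336776242
tool x yaw 167.74592209073 turn 0.09316257579925491
shift cm [-5.86 -5.88  6.07]
```

Emit:
move_arm(
  commands=[
    [[-2.8,-2.8,1],0],
    [[-5.0,-5.0,2],0],
    [[-5.9,-5.9,4],0],
    [[-5.9,-5.9,6],0],
    [[-5.9,-5.9,6],0],
  ],
)

```text
time_s: 1.77
ee_pos: [0.6459, -0.0117, 0.1271]
tool_rot: [-0.337, -3.117, -0.0]
force: [0.5, 0.0, -0.3]
width: 0.0003
finger_force: 0.0
```

```bash
python3 go.py 6 -70 70; python3 - <<'E'
from rig import *
import cv2
a=[grab_frame("top")["color"][110:245,145:355,::-1],grab_frame("side")["color"][100:300,170:400,::-1]]
cv2.imwrite("pics/pre.png",cv2.hconcat([cv2.convertScaleAbs(cv2.resize(x,(400,h)),alpha=1.5) for x,h in zip(a,(348,348))]))
E
```

```text
t 1.7667 tcp [ 0.6459 -0.0117  0.1271] sorter [  4.1 -69.7] F [ 0.5  0.  -0.3] w 0.0003251641664226511
tool x yaw 167.6568146187401 turn 0.004055103809349703
shift cm [-0.22 -0.03  5.71]
```

View pics/pre.png

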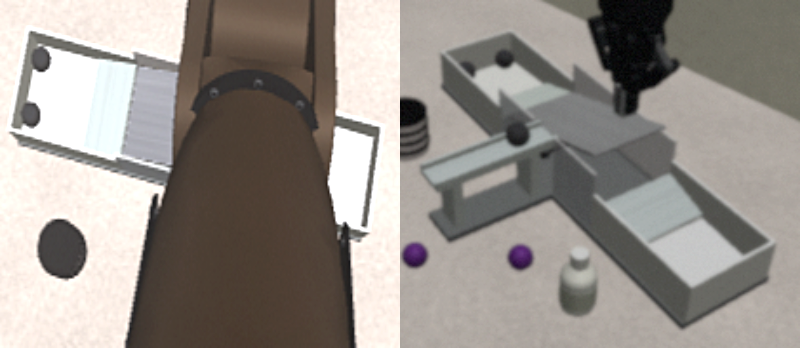

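In the side half, the shut fingertips are above the raised right wing at about (625,110), and the ball still waits at (517,133). Now I press.

Emit:
move_arm(
  commands=[
    [[-0.2,0,1.5],0],
    [[-0.2,0,2.7],0],
    [[-0.2,0,3.2],0],
    [[-0.2,0,3.7],0],
    [[-0.2,0,4.2],0],
  ],
)

```text
time_s: 2.28
ee_pos: [0.6496, -0.0109, 0.0896]
tool_rot: [0.334, 3.123, 0.0]
force: [0.7, 1.1, 1.1]
width: 0.0001
finger_force: 0.1
```

Emit:
move_arm(
  commands=[
    [[0,0,0.5],0],
    [[0,0,1.0],0],
    [[0,0,1.5],0],
    [[0,0,2.0],0],
    [[0,0,2.3],0],
  ],
)

```text
time_s: 2.7
ee_pos: [0.6493, -0.0113, 0.0656]
tool_rot: [-0.335, -3.123, -0.0]
force: [0.8, -0.1, -0.5]
width: -0.0001
finger_force: 0.0
```

Emit:
move_arm(
  commands=[
    [[0,0,0.3],0],
    [[0,0,0.3],0],
    [[0,0,0.3],0],
    [[0,0,0.3],0],
    [[0,0,-1.0],0],
  ],
)

```text
time_s: 3.12
ee_pos: [0.6484, -0.0112, 0.0749]
tool_rot: [-0.335, -3.12, -0.0]
force: [-0.7, -0.8, -0.1]
width: -0.0001
finger_force: 0.0
```

Emit:
move_arm(
  commands=[
    [[0,0,-2],0],
    [[0,0,-4],0],
    [[0,0,-6],0],
    [[0,0,-8],0],
    [[0,0,-8],0],
  ],
)

```text
time_s: 3.53
ee_pos: [0.651, -0.0114, 0.1617]
tool_rot: [0.334, 3.117, -0.0]
force: [0.2, -0.1, 0.7]
width: 0.0001
finger_force: 0.0
```

```bash
python3 go.py -140 0 170; python3 - <<'E'
from rig import *
import cv2,pickle
f=grab_frame("side");pickle.dump(f,open("side1.pkl","wb"))
a=f["color"][100:300,170:400,::-1]
cv2.imwrite("pics/post.png",cv2.convertScaleAbs(cv2.resize(a,(690,600)),alpha=1.5))
E
```

```text
t 3.5333 tcp [ 0.651  -0.0114  0.1617] sorter [  9.  -68.3] F [ 0.2 -0.1  0.7] w 5.467401165031825e-05
tool x yaw 167.75857474844372 turn 0.10581523351297051
shift cm [14.88  6.85 -0.93]
```

View pics/post.png

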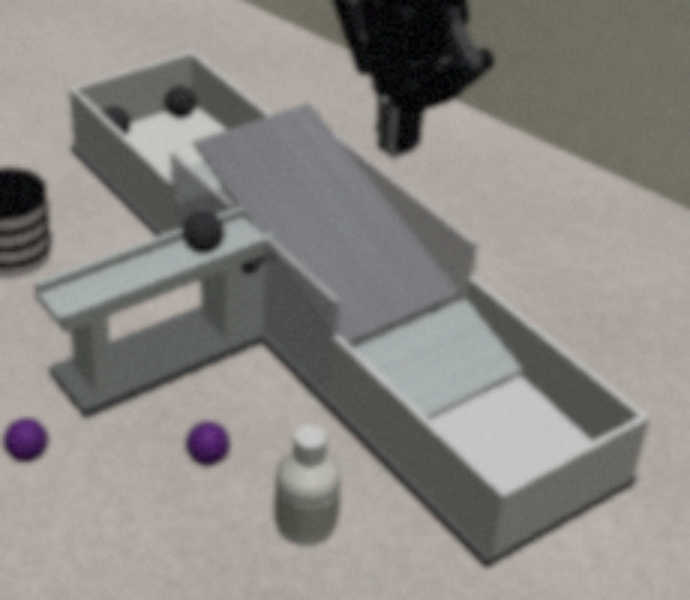

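The gate now rests tipped right, and the ball still waits at (203,231). Next I move behind it.

Emit:
move_arm(
  commands=[
    [[3.5,1.6,-0.5],0],
    [[7,3.2,-0.5],0],
    [[10.5,4.8,-0.5],0],
    [[14,6.4,-0.5],0],
    [[15.3,6.9,-0.5],0],
  ],
)

```text
time_s: 4.0
ee_pos: [0.5104, 0.0906, 0.1612]
tool_rot: [-0.333, -3.121, 0.0]
force: [0.3, -0.5, 0.4]
width: -0.0001
finger_force: 0.0
```

Emit:
move_arm(
  commands=[
    [[0,0,2],0],
    [[0,0,4],0],
    [[0,0,5],0],
    [[0,0,5.5],0],
    [[0,0,5.5],0],
  ],
)

```text
time_s: 4.42
ee_pos: [0.5144, 0.0884, 0.1054]
tool_rot: [-0.335, -3.122, 0.0]
force: [-0.5, -0.9, 0.6]
width: -0.0001
finger_force: 0.0
```

```bash
python3 go.py -140 0 91; python3 - <<'E'
from rig import *
import cv2
a=grab_frame("side")["color"][120:240,170:300,::-1]
b=grab_frame("wrist")["color"][...,::-1]
cv2.imwrite("pics/behind.png",cv2.hconcat([cv2.convertScaleAbs(cv2.resize(x,(400,350)),alpha=1.5) for x in(a,b)]))
E
```

```text
t 4.4167 tcp [0.5144 0.0884 0.1054] sorter [-145.8    0. ] F [-0.5 -0.9  0.6] w -6.0021796253115675e-05
tool x yaw 167.73585836302337 turn 0.08309884809261803
shift cm [-0.58 -0.    1.44]
```

View pics/behind.png

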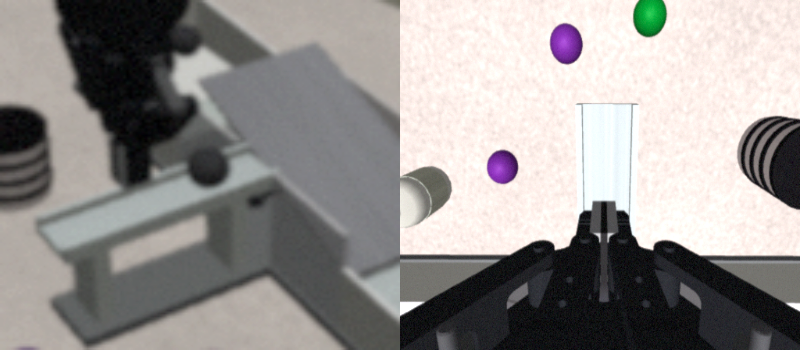

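Side half: the fingertips are behind the ball, which is at (208,166). Wrist half: they are centred in the lane. Now I lower and push gently.

Emit:
move_arm(
  commands=[
    [[0,0,0.8],0],
    [[0,0,1.5],0],
    [[-0.8,0,1.5],0],
    [[-1.6,0,1.5],0],
    [[-2.4,0,1.5],0],
  ],
)

```text
time_s: 4.93
ee_pos: [0.5392, 0.0833, 0.0914]
tool_rot: [0.335, 3.123, 0.0]
force: [0.2, 0.9, 1.4]
width: -0.0001
finger_force: 0.0
```

Emit:
move_arm(
  commands=[
    [[-0.8,0,0],0],
    [[-1.6,0,0],0],
    [[-2.4,0,0],0],
    [[-3.2,0,0],0],
    [[-3.6,0,0],0],
  ],
)

```text
time_s: 5.35
ee_pos: [0.5745, 0.0756, 0.0914]
tool_rot: [0.335, 3.123, 0.0]
force: [0.3, 0.3, 0.1]
width: -0.0001
finger_force: 0.0
```

Emit:
move_arm(
  commands=[
    [[0,0,0],0],
    [[0,0,0],0],
    [[0,0,0],0],
    [[0,0,0],0],
    [[0,0,0],0],
  ],
)

```text
time_s: 5.77
ee_pos: [0.573, 0.076, 0.0913]
tool_rot: [-0.335, -3.124, -0.0]
force: [-0.1, -1.3, -0.7]
width: 0.0
finger_force: 0.0
```

```bash
python3 go.py -140 0 170; python3 - <<'E'
from rig import *
import cv2
a=grab_frame("side")["color"][100:300,170:400,::-1]
cv2.imwrite("pics/push.png",cv2.convertScaleAbs(cv2.resize(a,(690,600)),alpha=1.5))
E
```

```text
t 5.7667 tcp [0.573  0.076  0.0913] sorter [-85.9   0.4] F [-0.1 -1.3 -0.7] w 2.752898745449433e-06
tool x yaw 167.75825069578985 turn 0.10549118085910436
shift cm [ 5.41 -0.03 -7.87]
```

View pics/push.png

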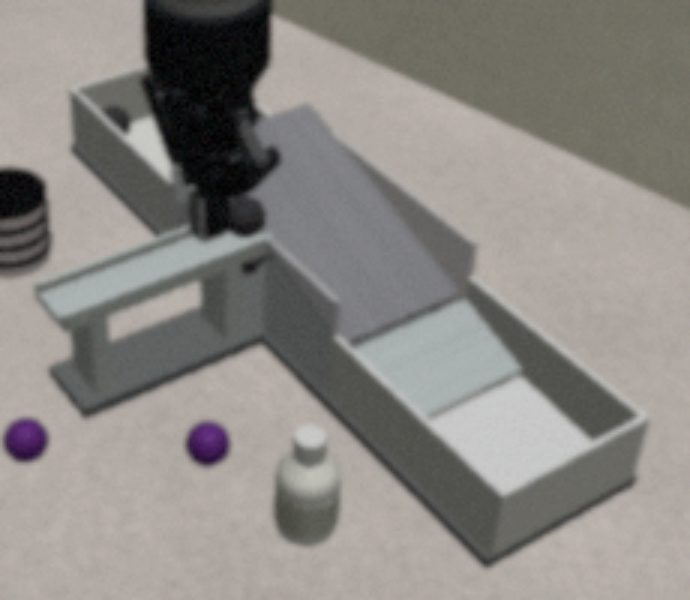

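The ball, at (247,215), is still in the lane just ahead of the fingers, so I push further.

Emit:
move_arm(
  commands=[
    [[-0.8,0,0],0],
    [[-1.6,0,0],0],
    [[-2.3,0,0],0],
    [[-2.3,0,0],0],
    [[-2.3,0,0],0],
  ],
)

```text
time_s: 6.23
ee_pos: [0.5961, 0.0708, 0.0911]
tool_rot: [0.335, 3.124, 0.0]
force: [-0.9, 0.5, -0.4]
width: -0.0001
finger_force: 0.0
```

Emit:
move_arm(
  commands=[
    [[1,0,0],0],
    [[3,0,-2],0],
    [[5,0,-5],0],
    [[7,0,-8],0],
    [[7,0,-8],0],
  ],
)

```text
time_s: 6.65
ee_pos: [0.5251, 0.0868, 0.1757]
tool_rot: [0.333, 3.12, 0.001]
force: [0.8, 0.3, 0.1]
width: 0.0003
finger_force: 0.0
```

Emit:
move_arm(
  commands=[
    [[0,0,0],0],
    [[0,0,0],0],
    [[0,0,0],0],
    [[0,0,0],0],
    [[0,0,0],0],
  ],
)

```text
time_s: 7.07
ee_pos: [0.5272, 0.0857, 0.1703]
tool_rot: [-0.335, -3.122, 0.0]
force: [-0.5, -0.8, -0.1]
width: -0.0002
finger_force: 0.0
```

```bash
python3 go.py -140 0 170; python3 - <<'E'
from rig import *
import cv2
a=grab_frame("side")["color"][100:300,170:400,::-1]
cv2.imwrite("pics/push2.png",cv2.convertScaleAbs(cv2.resize(a,(690,600)),alpha=1.5))
E
```

```text
t 7.0667 tcp [0.5272 0.0857 0.1703] sorter [-132.7    0.2] F [-0.5 -0.8 -0.1] w -0.00020108088111554104
tool x yaw 167.73942971716934 turn 0.08667020223859367
shift cm [ 0.73 -0.01  0.03]
```

View pics/push2.png

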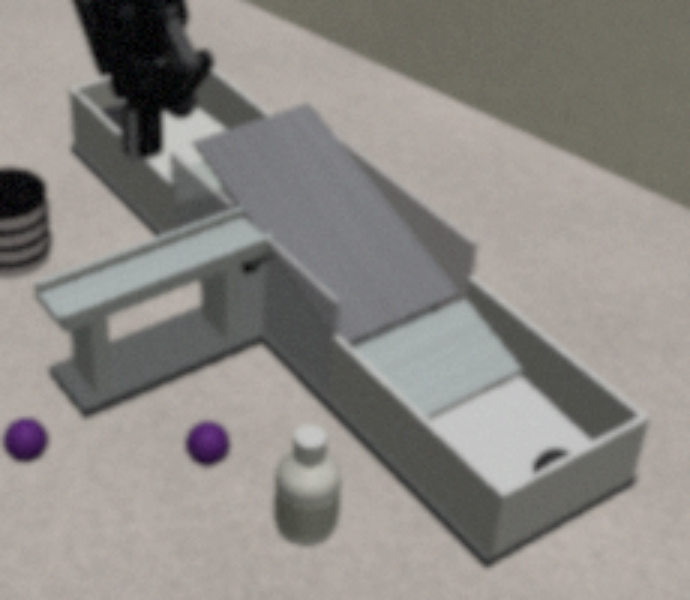

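The ball is in the right tray at (550,462), by the end wall, and the gate is still tipped right. I'll let it settle before handing in.

Emit:
move_arm(
  commands=[
    [[0,0,0],0],
    [[0,0,0],0],
    [[0,0,0],0],
    [[0,0,0],0],
    [[0,0,0],0],
  ],
)

```text
time_s: 7.53
ee_pos: [0.5272, 0.0859, 0.1713]
tool_rot: [0.335, 3.124, 0.0]
force: [-0.1, 0.2, -0.0]
width: -0.0004
finger_force: 0.0
```

Emit:
move_arm(
  commands=[
    [[0,0,0],0],
    [[0,0,0],0],
    [[0,0,0],0],
    [[0,0,0],0],
    [[0,0,0],0],
  ],
)

```text
time_s: 7.95
ee_pos: [0.5272, 0.0859, 0.1713]
tool_rot: [-0.335, -3.124, -0.0]
force: [0.7, 0.1, 0.8]
width: -0.0003
finger_force: 0.0
```

Emit:
move_arm(
  commands=[
    [[0,0,0],0],
    [[0,0,0],0],
    [[0,0,0],0],
    [[0,0,0],0],
    [[0,0,0],0],
  ],
)

```text
time_s: 8.37
ee_pos: [0.5272, 0.0859, 0.1713]
tool_rot: [0.335, 3.124, 0.0]
force: [0.6, -0.0, 0.7]
width: -0.0
finger_force: 0.0
```

Emit:
move_arm(
  commands=[
    [[0,0,0],0],
    [[0,0,0],0],
    [[0,0,0],0],
    [[0,0,0],0],
    [[0,0,0],0],
  ],
)

```text
time_s: 8.78
ee_pos: [0.5272, 0.0859, 0.1713]
tool_rot: [0.335, 3.124, 0.0]
force: [-0.0, -0.4, -0.9]
width: 0.0
finger_force: 0.0
```

```bash
cat >rest.py <<'E'
from rig import *
import numpy as np
# dark-ball blob in the right tray, side view, several frames 0.05 s apart
for i in range(6):
    c=grab_frame("side")["color"][240:275,335:382].astype(int).max(2)
    v,u=np.nonzero(c<45);print(len(u),u.mean().round(2)+335 if len(u) else 0,v.mean().round(2)+240 if len(u) else 0)
E
python3 rest.py
```

```text
19 355.53 256.53
16 353.38 254.5
18 354.89 257.28
16 352.88 254.75
15 352.73 255.13
14 353.14 253.43
```

Emit:
move_arm(
  commands=[
    [[0,0,0],0],
    [[0,0,0],0],
    [[0,0,0],0],
    [[0,0,0],0],
    [[0,0,0],0],
  ],
)

```text
time_s: 9.5
ee_pos: [0.5272, 0.0859, 0.1713]
tool_rot: [0.335, 3.124, 0.0]
force: [0.5, -0.2, 0.8]
width: 0.0002
finger_force: 0.0
```

Emit:
move_arm(
  commands=[
    [[0,0,0],0],
    [[0,0,0],0],
    [[0,0,0],0],
    [[0,0,0],0],
    [[0,0,0],0],
  ],
)

```text
time_s: 9.92
ee_pos: [0.5272, 0.0859, 0.1713]
tool_rot: [0.335, 3.124, 0.0]
force: [0.3, -0.3, 0.1]
width: 0.0001
finger_force: 0.0
```

```bash
python3 - <<'E'
from rig import *
import cv2,numpy as np
fs=[grab_frame("side")["color"].astype(float) for _ in range(24)]
A,B=[np.mean(x,0)[100:300,170:400] for x in(fs[:4],fs[-4:])]
d=np.abs(A-B).max(2);print("max diff tray",d[140:175,165:212].max(),"elsewhere",d[:140].max())
cv2.imwrite("pics/end.png",cv2.resize(np.clip(np.hstack([A,B])*1.5,0,255).astype(np.uint8)[...,::-1],(800,348)))
E
```

```text
max diff tray 3.5 elsewhere 7.75
```

View pics/end.png

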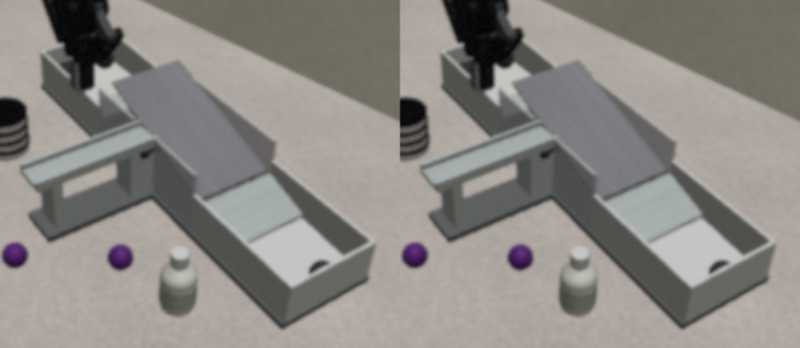

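The two averaged frames, taken about 1 s apart, match: the ball is at rest in the right tray at (319,267) and (719,267), and the gate is tipped right.

```bash
python3 -c "
from rig import *
print(sign_off())"
```

```text
the job is handed in; nothing more can be done
None
```

The job is handed in: the gate rests tipped right and the ball lies still in the right tray, with the dishes, bottle and left-tray balls never touched, though the sign-off call returned no verdict.

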